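Roll the lens-tissue carton into the station bay

TASK

A flat lens-tissue carton sits on the short roller lane. Push it along the rollers into the station bay, which is the end of the lane between the two tall black cheeks, until it is fully home against the end stop there. Keep it flat on the rollers, and leave the same-looking carton that lies on the table where it is.

Things in the scene. Friction and masses are not known exactly. Their poses are not given: they have to be found in the camera images.
- carton: The carton on the rollers: flat white pack with blue print, 110 (own x) x 80 (y) x 22 mm high, about 0.1 kg. Origin: centre of its underside. Its x axis lies along the lane (either way round); it starts near the lane's middle, at least 70 mm of bare rollers from either end stop. Too wide to grip: push on the middle of its short end face, 35 to 57 mm above the table.
- lane: Aluminium roller lane fixed to the table, right of a thin black screen plate 230 mm high. 344 mm long (own y), 148 mm wide (x); origin: its centre, on the table. 12 free-turning steel rollers lie across it, tops at 35 mm height. Side rails 96 mm apart inside, tops at 50 mm. A cross bar at each end is the end stop: inner faces at y = +160 and -160 mm, tops at 55 mm.
- bay: Station bay: two black cheeks, 82 mm high, 80 mm long (112 mm with flared lips), clasping the side rails at one end of the lane; which end varies. Gap between them 90 mm. Origin: on the table on the lane's centre line, at lane y = +105 or -105 mm; axes as the lane. The carton fully home has its centre right above it. At the other end the black side blocks are low, level with the rails.
- spare_carton: A second carton of the same look and size, lying flat on the table to the left of the screen plate. Leave it alone. Origin: centre of its underside.

How it is judged:
By the outcome, as a careful person would: the job done as asked, in the order asked, and still so for the second after the job is handed in, with the robot touching nothing.
It also fails if it takes over 32 s, if anything falls off the work surface, if the arm or the gripper's body presses on something with over 40 N, if the wrist force passes 120 N, or if a joint passes its speed limit or range.

ROBOT

A 6-joint arm with a two-finger parallel gripper is mounted at the origin on a cart in front of the work surface, level with it; the furniture and walls round the work are solid. World frame = base frame: x ahead of the robot, y to its left, z up, the work surface at z = 0. Lengths are in mm, angles in rad, forces in N, time in s.
With the tool pointing down it reaches from about 275 to 850 mm from the base axis. Payload 5.2 kg.
Tool frame: the origin (TCP) lies midway between the tips of the shut fingers; the grasp point (between the pads) lies 19 mm behind it; y points along the fingers, x is the direction in which the jaws open and shut, and the axes are right-handed (so a half turn about y gives the same grasp; the last joint's range is limited). The gripper opens to 85 mm and grips with 20 to 120 N. Pads are 22 mm wide; open, the fingers measure 114 mm over their backs; the gripper's body (76 mm by 85 mm) begins 54 mm behind the grasp point. The pads swing forward as they close: fully open they stand 13 mm farther back than shut.
Start: joints at [-1.489, 0.259, 1.535, -0, 1.348, -0.203], TCP at [154.552, -527.843, 231.31] pointing down, gripper open.
Joint ranges: [-3.14, 3.14], [-0.91, 2.08], [0.19, 2.58], [-1.22, 4.36], [0.22, 2.71], [-3.12, 3.12]. Speed limits (rad/s): [2.57, 2.57, 3.14, 3.14, 3.14, 3.14].

INTERFACE

Orientations are given as a unit quaternion [w, x, y, z].
In Python, from rig import env, imaging, hand_in gives the robot as it stands.
- The arm moves only by the shell command python3 -m pendant 'ROWS' [FORCE]. ROWS is JSON, a list of rows, each an object of numbers: "hand": the closure, from -1 (fully open) to 1 (shut); "tx", "ty", "tz": the shift along the tool's x, y, z in cm; "wx", "wy", "wz": the turn, a rotation vector about the tool's x, y, z in rad. In form: [{"hand": .., "tx": .., "ty": .., "tz": .., "wx": .., "wy": .., "wz": ..}, ...]. A call has 1 to 10 rows; each row is the pose to reach, as a shift and turn from the pose commanded when the call began, along the tool's axes at that moment; what a row does not reach only later rows make up. A row lasts 1/8 s, in which the tool goes at most 62.5 mm and 10.7 degrees, less where a joint would pass 70% of its speed; a pose out of reach is approached as far as the arm can. A call with a gripper value outside its range is refused whole. The fingers move at their own pace and stop on an object; FORCE is the grip in N (left out, the last holds). Time passes only in rows, so rows that repeat a pose let the fingers close. It gives the time, the measured TCP pose, the force and the opening at its end, in the units of the state.
- env.read_state(): the state, without advancing time (a new reading comes with each control period).
- imaging.grab_frame(name): name is "scene" or "side" or "wrist"; returns (picture, depth): 384x512x3 uint8, blue, green, red; 384x512 float32, mm along the optical axis (not along the pixel's ray), 0 where there is no reading.
- imaging.camera_params(name): a dict with "K" (3x3 intrinsics, pixels), "pose" (4x4, takes a point from camera to world coordinates). Camera axes: x right, y up, looking along -z (the intrinsics and any distortion apply to the point x, -y, -z); pixel columns grow to the right and rows downward; lengths in mm; the calibration is good to about 2 mm. A picture is of the moment at which its call begins: read the wrist's pose just before it. camera_params takes no time and is no camera call; for the wrist camera it gives the pose at the moment of the call.
- hand_in(): hands the job in, once; it reports no verdict.
The state is a dict: "time": time; "joint_pos": joint angles; "joint_velocities": joint speeds; "joint_efforts": joint torques, N m; "ee_pos": TCP position; "orientation": TCP orientation; "force": force on the tool from outside, world axes, zero at the start; "wrist_torque": the same for the moment, N m; "grip_width": finger opening in mm.
Only numpy, scipy, OpenCV 4.12 (cv2) and the standard library are available. Lean on these libraries where they do the work, as an engineer would, in place of code of your own. Each camera call takes 0.05 s, during which the arm holds its last target.

## Working session

There is one attempt and no reset: what is moved stays moved. The work goes in short steps, Python scripts to look and compute and a shell command to move; the robot and the scene stay as the last step left them, time stands still between calls to the robot, and variables do not carry over. Pictures are saved under pics/ and viewed, and the job is handed in when it is done.

```bash
mkdir -p pics; ls
python3 - <<'E'
from rig import env, imaging
import cv2,numpy as np
s=env.read_state();print(s['time'],s['ee_pos'],s['orientation'],s['grip_width'])
for n in ["scene","side"]:
    im,d=imaging.grab_frame(n);cv2.imwrite(f"pics/{n}0.png",im);np.savez(f"{n}0.npz",im=im,d=d)
    p=imaging.camera_params(n);print(n,p)
E
```

```text
pics
0.0 [ 154.51033805 -527.30742179  230.46477227] [ 0.56638254 -0.56541194  0.42440847 -0.42355354] 85.20701277089208
scene {'K': array([[377.62936386,   0.        , 252.46176241],
       [  0.        , 377.62936386, 193.1177142 ],
       [  0.        ,   0.        ,   1.        ]]), 'pose': array([[-9.06307733e-01,  2.86020057e-01, -3.11125086e-01,
         2.11866287e+02],
       [-4.22419117e-01, -5.90478537e-01,  6.87675205e-01,
         6.37536632e+02],
       [ 1.29762152e-02,  7.54670540e-01,  6.55975604e-01,
         7.42339204e+02],
       [ 0.00000000e+00,  0.00000000e+00,  0.00000000e+00,
         1.00000000e+00]])}
side {'K': array([[499.3159942 ,   0.        , 256.0596884 ],
       [  0.        , 499.3159942 , 189.57590386],
       [  0.        ,   0.        ,   1.        ]]), 'pose': array([[-9.87326903e-01, -1.34996544e-01,  8.34357268e-02,
         6.03314911e+02],
       [ 1.58699340e-01, -8.40943341e-01,  5.17328539e-01,
         4.45545415e+02],
       [ 3.27153885e-04,  5.24013579e-01,  8.51709846e-01,
         9.18954423e+02],
       [ 0.00000000e+00,  0.00000000e+00,  0.00000000e+00,
         1.00000000e+00]])}
```

View pics/scene0.png

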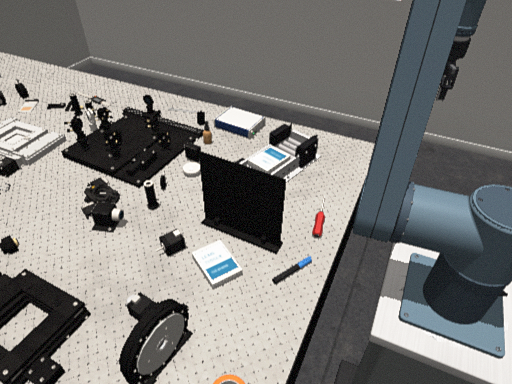

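View pics/side0.png

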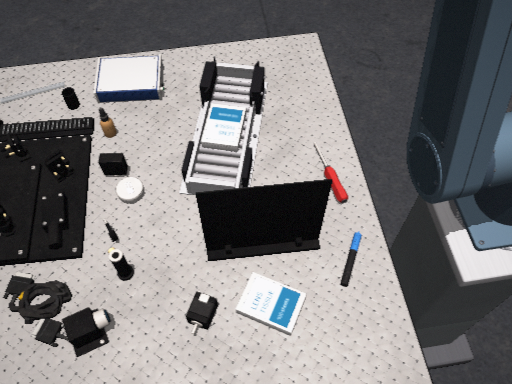

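The side view shows the lane clearly. The carton is near pixel (223,126) and the tall cheeks are at the far end, near (207,80) and (258,83). The low blocks are at the near end, and the spare carton is at (270,302). I'll zoom in to measure.

```bash
cat > h.py <<'E'
import numpy as np
from rig import imaging
def ray(n,uv,z):
    p=imaging.camera_params(n);K=p['K'];T=p['pose']
    uv=np.atleast_2d(np.array(uv,float))
    d=np.c_[(uv[:,0]-K[0,2])/K[0,0],-(uv[:,1]-K[1,2])/K[1,1],-np.ones(len(uv))]@T[:3,:3].T
    o=T[:3,3];return o+d*((z-o[2])/d[:,2])[:,None]
def proj(n,X):
    p=imaging.camera_params(n);K=p['K'];T=p['pose']
    c=(np.atleast_2d(X)-T[:3,3])@T[:3,:3]
    return np.c_[K[0,0]*c[:,0]/-c[:,2]+K[0,2],-K[1,1]*c[:,1]/-c[:,2]+K[1,2]]
def cloud(n,d):
    p=imaging.camera_params(n);K=p['K'];T=p['pose']
    v,u=np.mgrid[:384,:512]
    c=np.stack([(u-K[0,2])/K[0,0]*d,-(v-K[1,2])/K[1,1]*d,-d],-1)
    return c@T[:3,:3].T+T[:3,3]
E
python3 - <<'E'
import cv2,numpy as np
from h import *
f=np.load("side0.npz");im=f['im'];cr=im[50:205,170:280]
cv2.imwrite("pics/zoom0.png",cv2.resize(cr,None,fx=3.8,fy=3.8,interpolation=cv2.INTER_CUBIC))
P=cloud("side",f['d'])
# carton top by depth
m=(abs(P[...,2]-57)<4)&(im.min(2)>120); m[:,:170]=0;m[:,275:]=0;m[:95]=0;m[155:]=0
n,l,st,c=cv2.connectedComponentsWithStats(m.astype(np.uint8));i=1+np.argmax(st[1:,4]);print(st[i],c[i],P[l==i].mean(0))
cb=(im[...,0].astype(int)-im[...,2]>60)
for r in (m,): 
    pts=P[l==i][:,:2].astype(np.float32);print(cv2.minAreaRect(pts))
for uv in [(223,126),(236,85),(207,75),(258,80)]: print(uv,P[uv[1],uv[0]])
E
```

```text
[ 201  103   45   45 1050] [223.19333333 128.34666667] [ 564.93845573 -244.76011602   57.87971198]
((562.2904052734375, -256.9765625), (113.24235534667969, 80.85575103759766), 71.93644714355469)
(223, 126) [ 564.63925371 -250.99847458   57.73846745]
(236, 85) [ 516.08421312 -401.80725975   20.57324391]
(207, 75) [ 583.45922088 -382.58975077   84.41925905]
(258, 80) [ 470.45909528 -351.44452376   81.67032554]
```

View pics/zoom0.png

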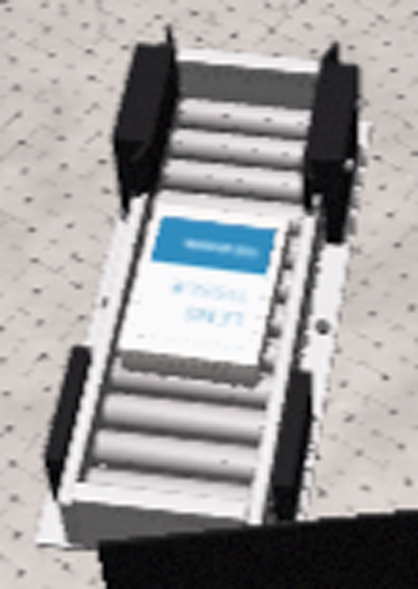

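Run:
```python
import cv2,numpy as np
from h import *
f=np.load("side0.npz");im=f['im'];P=cloud("side",f['d'])
z=lambda x,y:(170+x/3.8,50+y/3.8)
# hand-picked corners from zoom
print("carton top corners z57",ray("side",[z(157,210),z(283,222),z(264,368),z(120,352)],57).round(1).tolist())
print("far bar top far edge z55",ray("side",[z(178,50),z(320,60)],55).round(1).tolist())
print("far bar top inner",ray("side",[z(178,67),z(318,75)],55).round(1).tolist())
print("near bar top edges z55 outer",ray("side",[z(62,498),z(250,520)],55).round(1).tolist())
print("near bar top inner",ray("side",[z(80,484),z(262,503)],55).round(1).tolist())
roi=np.zeros(im.shape[:2],bool);roi[50:190,175:275]=1
for nm,m in [("cheek",(abs(P[...,2]-82)<5)),]:
    m=m&roi&(im.max(2)<80);n,l,st,c=cv2.connectedComponentsWithStats(m.astype(np.uint8))
    for i in range(1,n):
        if st[i,4]>40: print(nm,st[i],cv2.minAreaRect(P[l==i][:,:2].astype(np.float32)))
def R(m): 
    return cv2.minAreaRect(m)
c=ray("side",[z(157,210),z(283,222),z(264,368),z(120,352)],57)[:,:2].astype(np.float32);print(R(c))
```

```text
carton top corners z57 [[583.3, -315.1, 57.0], [510.6, -294.0, 57.0], [536.9, -189.6, 57.0], [615.8, -213.6, 57.0]]
far bar top far edge z55 [[555.2, -446.8, 55.0], [467.8, -423.9, 55.0]]
far bar top inner [[556.9, -432.0, 55.0], [471.0, -411.2, 55.0]]
near bar top edges z55 outer [[656.8, -122.2, 55.0], [558.4, -92.2, 55.0]]
near bar top inner [[646.4, -129.7, 55.0], [550.6, -101.9, 55.0]]
cheek [200  62  16  33 313] ((583.3724365234375, -380.2689208984375), (98.38226318359375, 25.061214447021484), 73.08431243896484)
cheek [250  62  14  37 317] ((472.1786193847656, -352.9228515625), (110.39507293701172, 24.934110641479492), 72.9792251586914)
((560.6615600585938, -253.05804443359375), (107.51970672607422, 82.47720336914062), 73.05986785888672)
```

Run:
```python
import cv2,numpy as np
from h import *
from rig import env
from scipy.spatial.transform import Rotation as Ro
s=env.read_state();q=s['orientation'];R=Ro.from_quat([q[1],q[2],q[3],q[0]]).as_matrix();print(R.round(3))
print("screen top",ray("side",[(199,192),(329,180)],230).round(0).tolist(),"base",ray("side",[(206,257),(321,245)],0).round(0).tolist())
print("scene top",ray("scene",[(201,150),(285,182)],230).round(0).tolist())
print("scene bay end bar etc carton corner", proj("scene",[[561,-254,57],[526,-369,35]]).round(0).tolist())
a=np.radians(73.5);u=np.array([-np.cos(a),-np.sin(a),0])
L=np.array([556,-269,0])
for y in (115,100,80,-40):
    print(y,(L-u*y).round(1))
tgt=L-u*105;tgt[2]=230
print("shift tool", R.T@(tgt-s['ee_pos'])/10)
# jaw dir should be perpendicular to u
px=R[:,0];perp=np.array([-u[1],u[0],0])
ang=np.degrees(np.arctan2(px[1],px[0]));pa=np.degrees(np.arctan2(perp[1],perp[0]));print(ang,pa,((pa-ang+90)%180)-90)
```

```text
[[ 0.281 -0.     0.96 ]
 [-0.96   0.002  0.281]
 [-0.002 -1.     0.   ]]
screen top [[628.0, 17.0, 230.0], [415.0, 28.0, 230.0]] base [[637.0, 27.0, 0.0], [404.0, 38.0, 0.0]]
scene top [[631.0, 12.0, 230.0], [407.0, 37.0, 230.0]]
scene bay end bar etc carton corner [[269.0, 158.0], [292.0, 148.0]]
115 [ 588.7 -158.7    0. ]
100 [ 584.4 -173.1    0. ]
80 [ 578.7 -192.3    0. ]
-40 [ 544.6 -307.4    0. ]
shift tool [-22.33977853   0.1095663   51.48134405]
-73.68090466298243 -16.500000000000007 57.180904662982414
```

The bay is at the far (−y) end. The lane axis is about 73.5°, and the carton is about 120 mm short of home. I'll go above the bare rollers behind the carton first, with the fingers nearly shut and the jaw axis across the lane.

```bash
python3 -m pendant '[{"hand":0.5,"tx":-22.3,"ty":0.1,"tz":51.5,"wy":-1.0},{"hand":0.5,"tx":-22.3,"ty":0.1,"tz":51.5,"wy":-1.0},{"hand":0.5,"tx":-22.3,"ty":0.1,"tz":51.5,"wy":-1.0},{"hand":0.5,"tx":-22.3,"ty":0.1,"tz":51.5,"wy":-1.0},{"hand":0.5,"tx":-22.3,"ty":0.1,"tz":51.5,"wy":-1.0},{"hand":0.5,"tx":-22.3,"ty":0.1,"tz":51.5,"wy":-1.0},{"hand":0.5,"tx":-22.3,"ty":0.1,"tz":51.5,"wy":-1.0},{"hand":0.5,"tx":-22.3,"ty":0.1,"tz":51.5,"wy":-1.0},{"hand":0.5,"tx":-22.3,"ty":0.1,"tz":51.5,"wy":-1.0},{"hand":0.5,"tx":-22.3,"ty":0.1,"tz":51.5,"wy":-1.0}]' 40
```

```text
validation failed for argument at $[0]...
```

```bash
python3 -m pendant '[{"hand":0.5,"tx":-22.3,"ty":0.1,"tz":51.5,"wx":0,"wy":-1.0,"wz":0},{"hand":0.5,"tx":-22.3,"ty":0.1,"tz":51.5,"wx":0,"wy":-1.0,"wz":0},{"hand":0.5,"tx":-22.3,"ty":0.1,"tz":51.5,"wx":0,"wy":-1.0,"wz":0},{"hand":0.5,"tx":-22.3,"ty":0.1,"tz":51.5,"wx":0,"wy":-1.0,"wz":0},{"hand":0.5,"tx":-22.3,"ty":0.1,"tz":51.5,"wx":0,"wy":-1.0,"wz":0},{"hand":0.5,"tx":-22.3,"ty":0.1,"tz":51.5,"wx":0,"wy":-1.0,"wz":0},{"hand":0.5,"tx":-22.3,"ty":0.1,"tz":51.5,"wx":0,"wy":-1.0,"wz":0},{"hand":0.5,"tx":-22.3,"ty":0.1,"tz":51.5,"wx":0,"wy":-1.0,"wz":0},{"hand":0.5,"tx":-22.3,"ty":0.1,"tz":51.5,"wx":0,"wy":-1.0,"wz":0},{"hand":0.5,"tx":-22.3,"ty":0.1,"tz":51.5,"wx":0,"wy":-1.0,"wz":0}]' 40
```

```text
time: 1.35
ee_pos: [588.4, -165.4, 229.2]
orientation: [0.701, -0.7, 0.099, -0.099]
force: [-0.4, -0.5, -0.8]
grip_width: 21.2
```

Run:
```python
from rig import env
import cv2,numpy as np
from h import *
from scipy.spatial.transform import Rotation as Ro
s=env.read_state();q=s['orientation'];R=Ro.from_quat([q[1],q[2],q[3],q[0]]).as_matrix();print(R.round(3),s['ee_pos'],s['joint_pos'])
for n in ("side","wrist"):
    im,d=imaging.grab_frame(n);cv2.imwrite(f"pics/{n}1.png",im)
```

```text
[[ 0.961 -0.     0.277]
 [-0.277  0.002  0.961]
 [-0.001 -1.     0.001]] [ 588.43238127 -165.43795795  229.18291967] [-4.57087192e-01  3.70497664e-01  1.38270253e+00  1.26900645e-03
  1.38944024e+00 -1.76936584e-01]
```

View pics/side1.png

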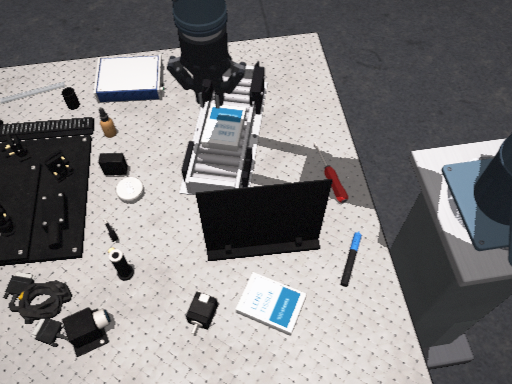

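View pics/wrist1.png

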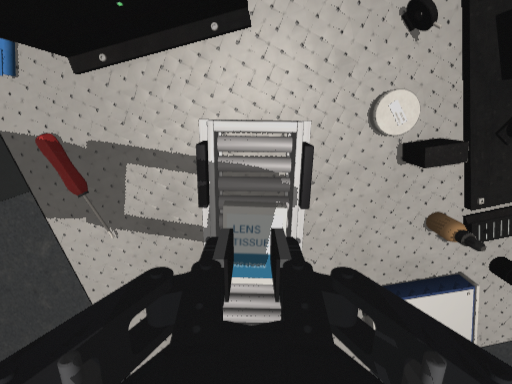

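The wrist view shows the lane upright in the image and aligned with the tool. The near bar is at row ~127 and the carton's near edge is at about (222–275, 204). I'll check both against the world frame.

Run:
```python
import cv2,numpy as np
from h import *
im=cv2.imread("pics/wrist1.png")
cv2.imwrite("pics/wz.png",cv2.resize(im[100:330,180:330],None,fx=2.6,fy=2.6,interpolation=cv2.INTER_CUBIC))
w=ray("wrist",[(222,202),(275,205)],57);print("carton near edge",w.round(1).tolist())
b=ray("wrist",[(216,133),(296,133)],55);print("bar inner",b.round(1).tolist())
a=np.radians(73.5);v=np.array([np.cos(a),np.sin(a)]);L=np.array([556,-269])
for x in (w,b): print((x[:,:2]-L)@v, (x[:,:2]-L)@np.array([v[1],-v[0]]))
print("TCP",(np.array([588.4,-165.4])-L)@v,(np.array([588.4,-165.4])-L)@np.array([v[1],-v[0]]))
```

```text
carton near edge [[541.0, -189.4, 57.0], [602.4, -211.4, 57.0]]
bar inner [[559.8, -108.8, 55.0], [647.9, -134.6, 55.0]]
[72.01161924 68.37688805] [-36.9907143   28.09599469]
[154.67591024 154.9909507 ] [-41.80195687  49.91853391]
TCP 108.53582170075188 1.6417696984030383
```

View pics/wz.png

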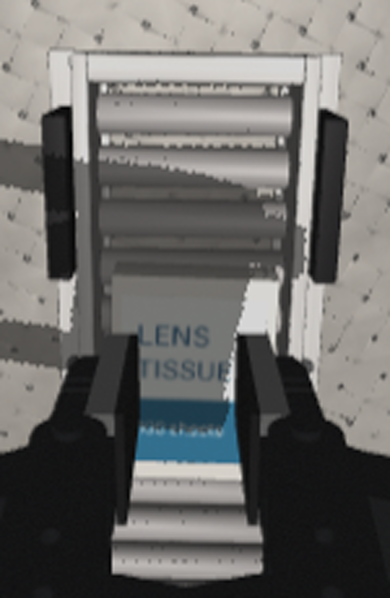

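The carton is centred in the lane with its near face at lane y≈+68, and the tool is at +108. Next I descend.

```bash
python3 -m pendant '[{"hand":0.5,"tx":-0.1,"ty":6,"tz":0,"wx":0,"wy":0,"wz":0},{"hand":0.5,"tx":-0.1,"ty":12,"tz":0,"wx":0,"wy":0,"wz":0},{"hand":0.5,"tx":-0.1,"ty":16,"tz":0,"wx":0,"wy":0,"wz":0},{"hand":0.5,"tx":-0.1,"ty":18,"tz":0,"wx":0,"wy":0,"wz":0},{"hand":0.5,"tx":-0.1,"ty":18.7,"tz":0,"wx":0,"wy":0,"wz":0},{"hand":0.5,"tx":-0.1,"ty":18.7,"tz":0,"wx":0,"wy":0,"wz":0}]'
python3 - <<'E'
from rig import env
import cv2
from h import *
s=env.read_state();print(s['ee_pos'],s['force'])
im,d=imaging.grab_frame("side");cv2.imwrite("pics/side2.png",cv2.resize(im[40:210,150:300],None,fx=3.5,fy=3.5,interpolation=cv2.INTER_CUBIC))
im,d=imaging.grab_frame("wrist");cv2.imwrite("pics/wrist2.png",im)
E
```

```text
time: 2.2
ee_pos: [584.7, -169.8, 43.6]
orientation: [-0.7, 0.7, -0.101, 0.101]
force: [0.5, 0.2, 0.5]
grip_width: 21.5
[ 584.72108358 -169.83774248   43.5845412 ] [0.49938572 0.2033821  0.48586446]
```

View pics/side2.png

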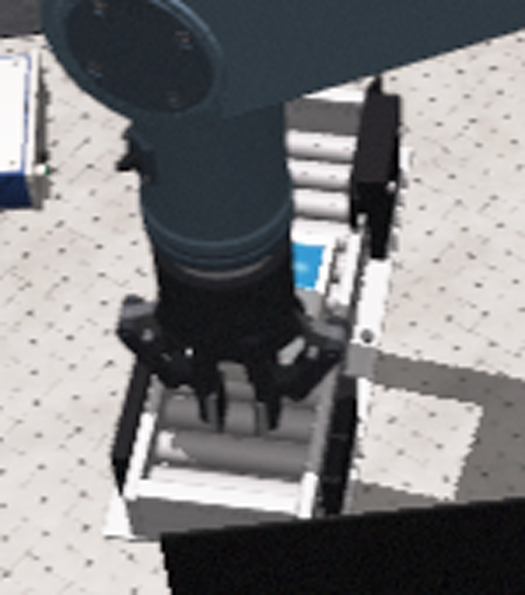

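View pics/wrist2.png

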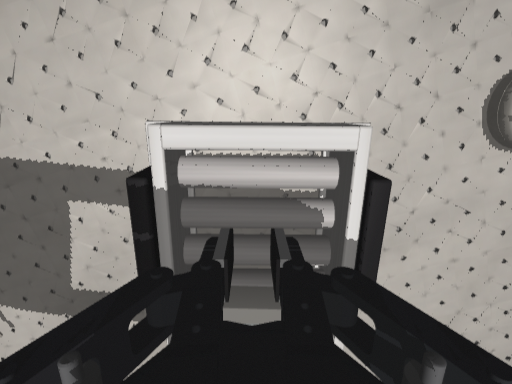

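The fingers are between the rails behind the carton, near (205–275, 400) in the zoom. Now a slow push along −tool z.

```bash
python3 -m pendant '[{"hand":0.5,"tx":0,"ty":0,"tz":-0.8,"wx":0,"wy":0,"wz":0},{"hand":0.5,"tx":0,"ty":0,"tz":-1.4,"wx":0,"wy":0,"wz":0},{"hand":0.5,"tx":0,"ty":0,"tz":-1.8,"wx":0,"wy":0,"wz":0},{"hand":0.5,"tx":0,"ty":0,"tz":-2.1,"wx":0,"wy":0,"wz":0},{"hand":0.5,"tx":0,"ty":0,"tz":-2.4,"wx":0,"wy":0,"wz":0},{"hand":0.5,"tx":0,"ty":0,"tz":-2.7,"wx":0,"wy":0,"wz":0},{"hand":0.5,"tx":0,"ty":0,"tz":-3.0,"wx":0,"wy":0,"wz":0},{"hand":0.5,"tx":0,"ty":0,"tz":-3.4,"wx":0,"wy":0,"wz":0},{"hand":0.5,"tx":0,"ty":0,"tz":-3.8,"wx":0,"wy":0,"wz":0},{"hand":0.5,"tx":0,"ty":0,"tz":-4.2,"wx":0,"wy":0,"wz":0}]'
python3 -m pendant '[{"hand":0.5,"tx":0,"ty":0,"tz":-0.4,"wx":0,"wy":0,"wz":0},{"hand":0.5,"tx":0,"ty":0,"tz":-0.8,"wx":0,"wy":0,"wz":0},{"hand":0.5,"tx":0,"ty":0,"tz":-1.2,"wx":0,"wy":0,"wz":0},{"hand":0.5,"tx":0,"ty":0,"tz":-1.6,"wx":0,"wy":0,"wz":0},{"hand":0.5,"tx":0,"ty":0,"tz":-2.0,"wx":0,"wy":0,"wz":0},{"hand":0.5,"tx":0,"ty":0,"tz":-2.4,"wx":0,"wy":0,"wz":0},{"hand":0.5,"tx":0,"ty":0,"tz":-2.7,"wx":0,"wy":0,"wz":0},{"hand":0.5,"tx":0,"ty":0,"tz":-2.9,"wx":0,"wy":0,"wz":0},{"hand":0.5,"tx":0,"ty":0,"tz":-3.0,"wx":0,"wy":0,"wz":0},{"hand":0.5,"tx":0,"ty":0,"tz":-3.0,"wx":0,"wy":0,"wz":0}]'
python3 - <<'E'
from rig import env
import cv2
from h import *
s=env.read_state();print(s['ee_pos'],s['force'])
im,d=imaging.grab_frame("side");cv2.imwrite("pics/side3.png",cv2.resize(im[40:210,150:300],None,fx=3.5,fy=3.5,interpolation=cv2.INTER_CUBIC))
im,d=imaging.grab_frame("scene");cv2.imwrite("pics/scene3.png",cv2.resize(im[110:200,220:340],None,fx=5,fy=5,interpolation=cv2.INTER_CUBIC))
E
```

```text
time: 3.55
ee_pos: [573.3, -209.4, 43.3]
orientation: [-0.7, 0.7, -0.101, 0.101]
force: [0.8, -0.0, -0.3]
grip_width: 21.4
time: 4.8
ee_pos: [564.9, -238.0, 43.3]
orientation: [-0.7, 0.7, -0.101, 0.101]
force: [0.2, 0.1, -0.1]
grip_width: 21.6
[ 564.88898092 -237.97117689   43.30352993] [ 0.1698218   0.08853723 -0.10392706]
```

View pics/side3.png

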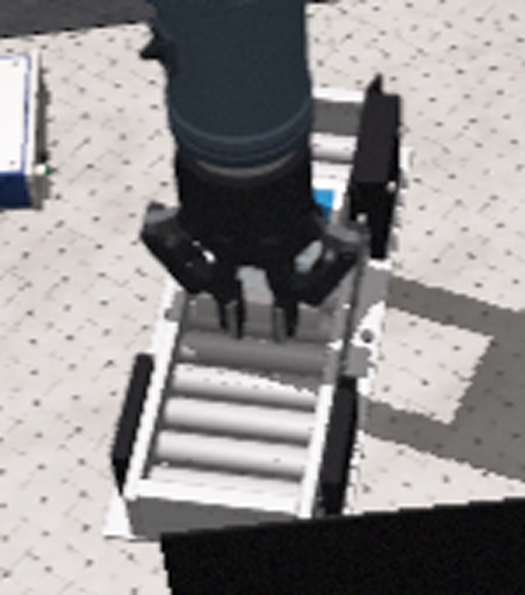

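View pics/scene3.png

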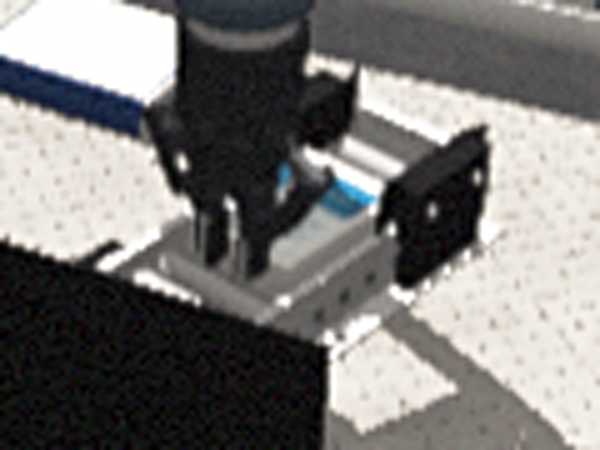

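The carton lies flat and straight, with its blue end entering the lips. I continue; about 70 mm is left.

```bash
python3 -m pendant '[{"hand":0.5,"tx":0,"ty":0,"tz":-0.3,"wx":0,"wy":0,"wz":0},{"hand":0.5,"tx":0,"ty":0,"tz":-0.7,"wx":0,"wy":0,"wz":0},{"hand":0.5,"tx":0,"ty":0,"tz":-1.1,"wx":0,"wy":0,"wz":0},{"hand":0.5,"tx":0,"ty":0,"tz":-1.5,"wx":0,"wy":0,"wz":0},{"hand":0.5,"tx":0,"ty":0,"tz":-1.9,"wx":0,"wy":0,"wz":0},{"hand":0.5,"tx":0,"ty":0,"tz":-2.3,"wx":0,"wy":0,"wz":0},{"hand":0.5,"tx":0,"ty":0,"tz":-2.7,"wx":0,"wy":0,"wz":0},{"hand":0.5,"tx":0,"ty":0,"tz":-3.1,"wx":0,"wy":0,"wz":0},{"hand":0.5,"tx":0,"ty":0,"tz":-3.4,"wx":0,"wy":0,"wz":0},{"hand":0.5,"tx":0,"ty":0,"tz":-3.6,"wx":0,"wy":0,"wz":0}]'
python3 -m pendant '[{"hand":0.5,"tx":0,"ty":0,"tz":-0.3,"wx":0,"wy":0,"wz":0},{"hand":0.5,"tx":0,"ty":0,"tz":-0.6,"wx":0,"wy":0,"wz":0},{"hand":0.5,"tx":0,"ty":0,"tz":-0.9,"wx":0,"wy":0,"wz":0},{"hand":0.5,"tx":0,"ty":0,"tz":-1.2,"wx":0,"wy":0,"wz":0},{"hand":0.5,"tx":0,"ty":0,"tz":-1.5,"wx":0,"wy":0,"wz":0},{"hand":0.5,"tx":0,"ty":0,"tz":-1.7,"wx":0,"wy":0,"wz":0},{"hand":0.5,"tx":0,"ty":0,"tz":-1.9,"wx":0,"wy":0,"wz":0},{"hand":0.5,"tx":0,"ty":0,"tz":-2.1,"wx":0,"wy":0,"wz":0},{"hand":0.5,"tx":0,"ty":0,"tz":-2.2,"wx":0,"wy":0,"wz":0}]'
python3 - <<'E'
from rig import env
import cv2
from h import *
s=env.read_state();print(s['ee_pos'],s['force'])
im,d=imaging.grab_frame("side");cv2.imwrite("pics/side4.png",cv2.resize(im[40:210,150:300],None,fx=3.5,fy=3.5,interpolation=cv2.INTER_CUBIC))
im,d=imaging.grab_frame("scene");cv2.imwrite("pics/scene4.png",cv2.resize(im[110:200,220:340],None,fx=5,fy=5,interpolation=cv2.INTER_CUBIC))
E
```

```text
time: 6.15
ee_pos: [554.7, -272.7, 43.3]
orientation: [0.7, -0.7, 0.101, -0.101]
force: [0.1, 0.6, -0.5]
grip_width: 21.1
time: 7.28
ee_pos: [548.5, -293.7, 43.3]
orientation: [0.7, -0.7, 0.101, -0.101]
force: [0.2, 0.0, 0.6]
grip_width: 21.7
[ 548.48834431 -293.66897578   43.29309608] [0.22469461 0.02008818 0.57930808]
```

View pics/side4.png

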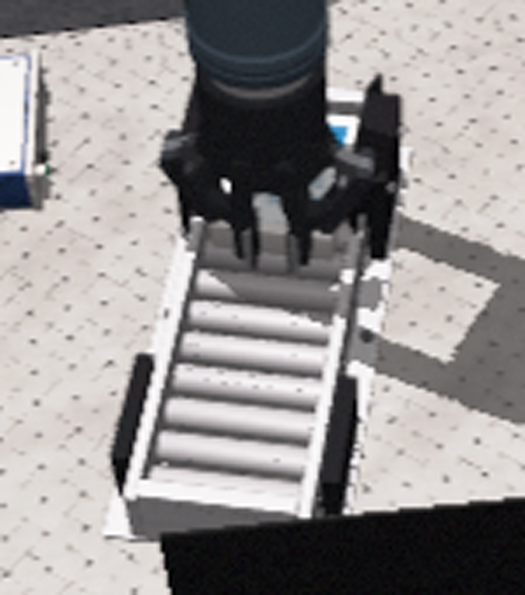

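View pics/scene4.png

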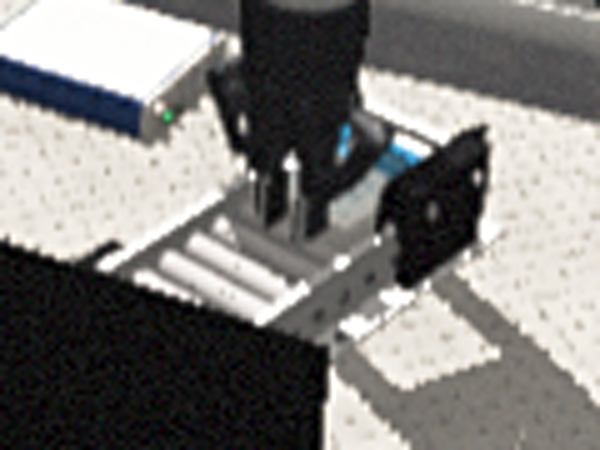

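The carton is inside the bay and still square, with about 13 mm left. I'll finish in small steps and watch the force.

```bash
python3 -m pendant '[{"hand":0.5,"tx":0,"ty":0,"tz":-0.2,"wx":0,"wy":0,"wz":0},{"hand":0.5,"tx":0,"ty":0,"tz":-0.4,"wx":0,"wy":0,"wz":0},{"hand":0.5,"tx":0,"ty":0,"tz":-0.6,"wx":0,"wy":0,"wz":0},{"hand":0.5,"tx":0,"ty":0,"tz":-0.7,"wx":0,"wy":0,"wz":0}]'
python3 -m pendant '[{"hand":0.5,"tx":0,"ty":0,"tz":-0.1,"wx":0,"wy":0,"wz":0},{"hand":0.5,"tx":0,"ty":0,"tz":-0.2,"wx":0,"wy":0,"wz":0},{"hand":0.5,"tx":0,"ty":0,"tz":-0.2,"wx":0,"wy":0,"wz":0}]'
python3 - <<'E'
from rig import env
import cv2
from h import *
im,d=imaging.grab_frame("side");cv2.imwrite("pics/side5.png",cv2.resize(im[40:210,150:300],None,fx=3.5,fy=3.5,interpolation=cv2.INTER_CUBIC))
im,d=imaging.grab_frame("scene");cv2.imwrite("pics/scene5.png",cv2.resize(im[110:200,220:340],None,fx=5,fy=5,interpolation=cv2.INTER_CUBIC))
E
```

```text
time: 7.88
ee_pos: [546.5, -300.5, 43.3]
orientation: [-0.7, 0.7, -0.101, 0.101]
force: [0.4, 0.1, -0.8]
grip_width: 21.3
time: 8.25
ee_pos: [546.0, -302.3, 43.3]
orientation: [-0.7, 0.7, -0.101, 0.101]
force: [-0.2, -0.0, 0.6]
grip_width: 21.6
```

View pics/scene5.png

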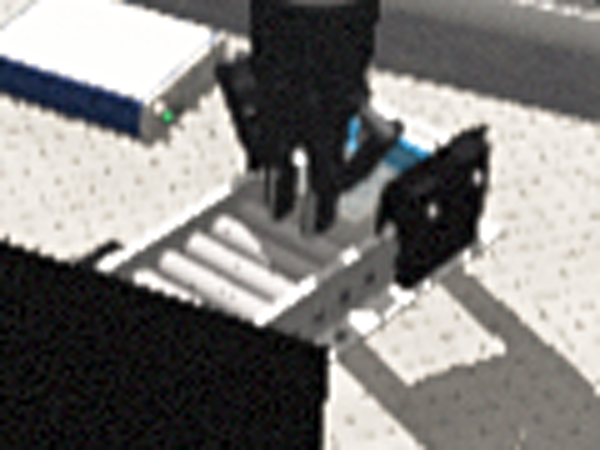

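View pics/side5.png

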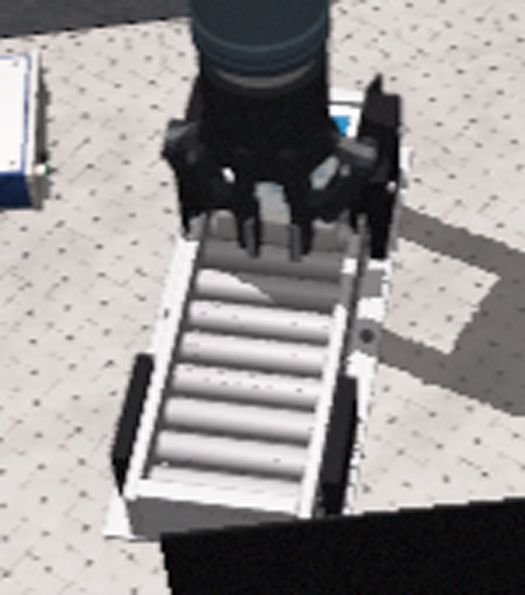

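There is no force yet, so I continue in 1–2 mm steps until contact.

```bash
python3 -m pendant '[{"hand":0.5,"tx":0,"ty":0,"tz":-0.1,"wx":0,"wy":0,"wz":0},{"hand":0.5,"tx":0,"ty":0,"tz":-0.2,"wx":0,"wy":0,"wz":0},{"hand":0.5,"tx":0,"ty":0,"tz":-0.2,"wx":0,"wy":0,"wz":0}]'
python3 -m pendant '[{"hand":0.5,"tx":0,"ty":0,"tz":-0.1,"wx":0,"wy":0,"wz":0},{"hand":0.5,"tx":0,"ty":0,"tz":-0.1,"wx":0,"wy":0,"wz":0}]'
```

```text
time: 8.72
ee_pos: [545.4, -304.2, 43.3]
orientation: [-0.7, 0.7, -0.101, 0.101]
force: [0.7, 0.4, -0.9]
grip_width: 21.4
time: 8.98
ee_pos: [545.1, -305.2, 43.3]
orientation: [-0.7, 0.7, -0.101, 0.101]
force: [-0.3, -0.6, 0.3]
grip_width: 21.3
```

```bash
python3 -m pendant '[{"hand":0.5,"tx":0,"ty":0,"tz":-0.1,"wx":0,"wy":0,"wz":0},{"hand":0.5,"tx":0,"ty":0,"tz":-0.2,"wx":0,"wy":0,"wz":0},{"hand":0.5,"tx":0,"ty":0,"tz":-0.2,"wx":0,"wy":0,"wz":0}]'
```

```text
time: 9.35
ee_pos: [544.5, -306.9, 43.3]
orientation: [0.7, -0.7, 0.101, -0.101]
force: [-0.4, 1.5, 0.0]
grip_width: 21.7
```

```bash
python3 -m pendant '[{"hand":0.5,"tx":0,"ty":0,"tz":-0.1,"wx":0,"wy":0,"wz":0},{"hand":0.5,"tx":0,"ty":0,"tz":-0.1,"wx":0,"wy":0,"wz":0}]'
```

```text
time: 9.6
ee_pos: [544.2, -307.1, 43.2]
orientation: [0.7, -0.699, 0.101, -0.101]
force: [0.3, 5.3, 2.4]
grip_width: 21.3
```

```bash
python3 -m pendant '[{"hand":0.5,"tx":0,"ty":0,"tz":-0.1,"wx":0,"wy":0,"wz":0},{"hand":0.5,"tx":0,"ty":0,"tz":-0.1,"wx":0,"wy":0,"wz":0}]'
```

```text
time: 9.85
ee_pos: [543.9, -307.2, 43.2]
orientation: [0.701, -0.699, 0.101, -0.1]
force: [0.6, 7.5, 2.7]
grip_width: 21.4
```

The TCP stopped moving at lane y≈−40 (predicted −39) while the force rose to 7.5 N, so the carton is against the stop. I back off, lift clear, and look.

```bash
python3 -m pendant '[{"hand":0.5,"tx":0,"ty":0,"tz":0.2,"wx":0,"wy":0,"wz":0},{"hand":0.5,"tx":0,"ty":0,"tz":0.8,"wx":0,"wy":0,"wz":0},{"hand":0.5,"tx":0,"ty":0,"tz":2.5,"wx":0,"wy":0,"wz":0},{"hand":0.5,"tx":0,"ty":0,"tz":4.5,"wx":0,"wy":0,"wz":0},{"hand":0.5,"tx":0,"ty":-4,"tz":5,"wx":0,"wy":0,"wz":0},{"hand":0.5,"tx":0,"ty":-9,"tz":5,"wx":0,"wy":0,"wz":0},{"hand":0.5,"tx":0,"ty":-14,"tz":7,"wx":0,"wy":0,"wz":0},{"hand":0.5,"tx":0,"ty":-19,"tz":10,"wx":0,"wy":0,"wz":0},{"hand":0.5,"tx":0,"ty":-22,"tz":14,"wx":0,"wy":0,"wz":0},{"hand":0.5,"tx":0,"ty":-22,"tz":16,"wx":0,"wy":0,"wz":0}]'
python3 - <<'E'
from rig import env
import cv2
from h import *
im,d=imaging.grab_frame("side");cv2.imwrite("pics/side6.png",cv2.resize(im[40:210,150:300],None,fx=3.5,fy=3.5,interpolation=cv2.INTER_CUBIC));np.savez("side6.npz",im=im,d=d)
im,d=imaging.grab_frame("scene");cv2.imwrite("pics/scene6.png",im);cv2.imwrite("pics/scene6z.png",cv2.resize(im[110:200,220:340],None,fx=5,fy=5,interpolation=cv2.INTER_CUBIC))
im,d=imaging.grab_frame("wrist");cv2.imwrite("pics/wrist6.png",im)
E
```

```text
time: 11.1
ee_pos: [590.9, -152.9, 266.6]
orientation: [-0.7, 0.701, -0.098, 0.102]
force: [0.8, 0.6, -0.1]
grip_width: 21.3
```

View pics/side6.png

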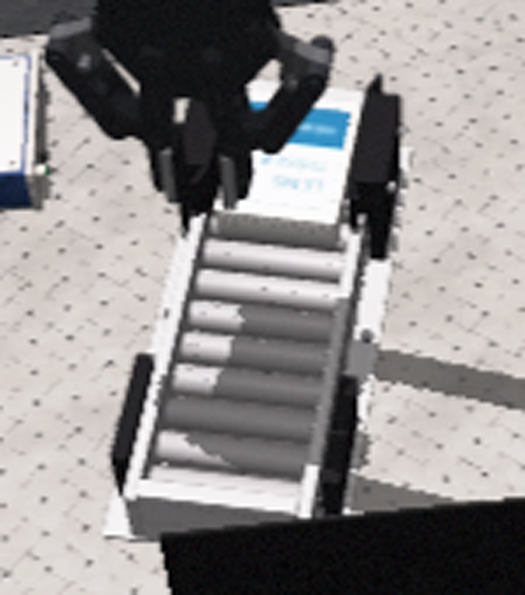

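View pics/scene6z.png

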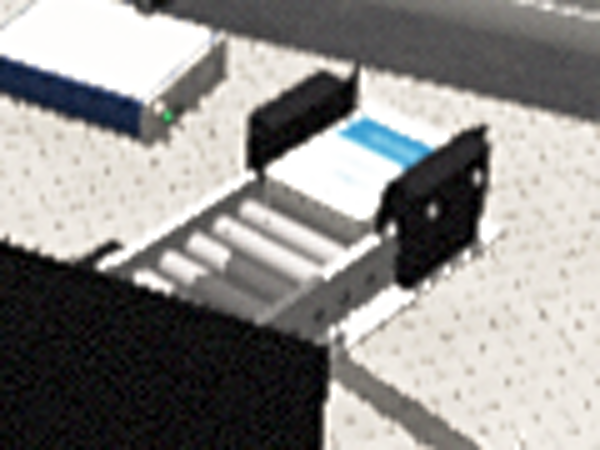

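View pics/wrist6.png

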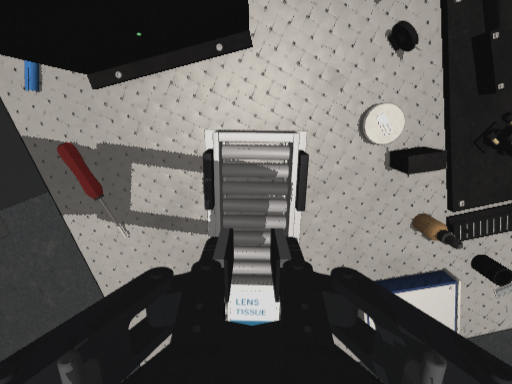

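The carton is flat and square in the bay. I'll move the arm out of view for a final measurement.

```bash
python3 -m pendant '[{"hand":0.5,"tx":-5,"ty":-3,"tz":0,"wx":0,"wy":0,"wz":0},{"hand":0.5,"tx":-10,"ty":-5,"tz":0,"wx":0,"wy":0,"wz":0},{"hand":0.5,"tx":-15,"ty":-5,"tz":0,"wx":0,"wy":0,"wz":0},{"hand":0.5,"tx":-20,"ty":-5,"tz":0,"wx":0,"wy":0,"wz":0},{"hand":0.5,"tx":-23,"ty":-5,"tz":0,"wx":0,"wy":0,"wz":0},{"hand":0.5,"tx":-24,"ty":-5,"tz":0,"wx":0,"wy":0,"wz":0},{"hand":0.5,"tx":-24,"ty":-5,"tz":0,"wx":0,"wy":0,"wz":0}]'
python3 - <<'E'
from rig import env
import cv2
from h import *
f0=np.load("side0.npz")
im,d=imaging.grab_frame("side");cv2.imwrite("pics/side7.png",im);cv2.imwrite("pics/side7z.png",cv2.resize(im[50:160,180:290],None,fx=5,fy=5,interpolation=cv2.INTER_CUBIC))
P=cloud("side",d);m=(abs(P[...,2]-57)<4)&(im.min(2)>120);m[:,:170]=0;m[:,275:]=0;m[:50]=0;m[155:]=0
n,l,st,c=cv2.connectedComponentsWithStats(m.astype(np.uint8));i=1+np.argmax(st[1:,4]);print(st[i],cv2.minAreaRect(P[l==i][:,:2].astype(np.float32)))
r=np.s_[270:340,230:310];print("spare diff",np.abs(im[r].astype(int)-f0['im'][r]).mean())
E
```

```text
time: 12.12
ee_pos: [358.8, -88.2, 312.8]
orientation: [-0.7, 0.7, -0.101, 0.101]
force: [0.1, -0.3, -0.3]
grip_width: 21.5
[ 212   62   42   43 1022] ((529.1873168945312, -377.8459777832031), (125.8533706665039, 87.98976135253906), 72.564208984375)
spare diff 1.2805357142857143
```

View pics/side7z.png

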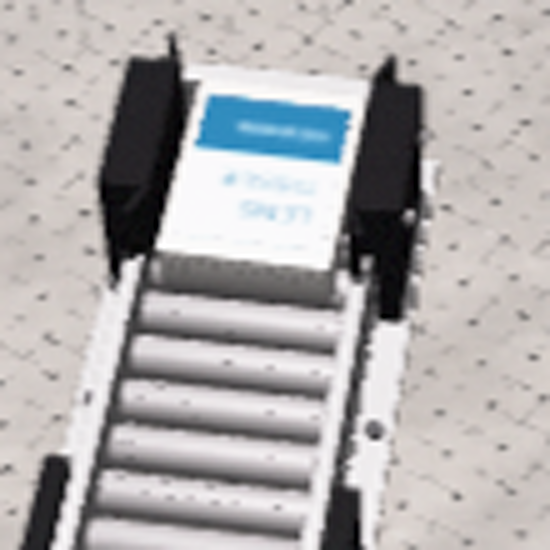

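Run:
```python
from h import *
a=np.radians(73.5);v=np.array([np.cos(a),np.sin(a)]);w=np.array([v[1],-v[0]]);L=np.array([556,-269])
z=lambda x,y:(180+x/5,50+y/5)
e=ray("side",[z(158,253),z(333,271)],57)[:,:2];print("near edge y,x",(e-L)@v,(e-L)@w)
e=ray("side",[z(185,68),z(370,82)],55)[:,:2];print("bar outer y",(e-L)@v)
e=ray("side",[z(206,95),z(350,110)],57)[:,:2];print("blue far edge y",(e-L)@v)
f=np.load("side0.npz");z0=lambda x,y:(170+x/3.8,50+y/3.8)
e=ray("side",[z0(162,217),z0(277,228)],57)[:,:2];c=ray("side",[z0(157,210),z0(283,222),z0(264,368),z0(120,352)],57)[:,:2]
print("start blue",(e-L)@v,"corners",(c-L)@v)
```

```text
near edge y,x [-50.25168219 -49.84211973] [ 41.02329341 -39.47108991]
bar outer y [-169.31567531 -171.51564657]
blue far edge y [-150.9682714  -150.06665735]
start blue [-31.47383802 -31.83320063] corners [-36.45951497 -36.87252868  70.68445387  70.05088174]
```

The near edge is at lane y=−50.0 at both corners, where fully home is −50. It's square and centred, so I'm handing in.

```bash
python3 -c "
from rig import hand_in;print(hand_in())"
```

```text
the job is handed in; nothing more can be done
None
```

I pushed the carton along the rollers into the station bay at the far (−y) end until it met the end stop. I then backed the gripper off, lifted clear, and handed in at about 12 s of the 32 s allowed.

- **Contact with the stop:** The tool stopped advancing at lane y ≈ −40, against a predicted −39, and the reported push force rose to 7.5 N.
- **Final position:** With the arm out of the way, the carton's near edge was at lane y ≈ −50 at both corners, which is the fully home position. The carton was flat, square and within 1 mm of the lane's centre line. These figures depend on the camera calibration, which is good to about 2 mm.
- **Spare carton:** The image around it was unchanged from the start apart from slight noise.
- **Check that did not isolate the carton:** My automatic outline of the carton in the last picture merged it with the end bar (126 mm long instead of 110). I took the final position from corners I picked by hand in the image instead.
- **Refused command:** The first move was refused because I had left out some row values. Nothing moved.

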